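# Clamp the part tray with the hand crank

## Task

The part tray lies loose in the clamping station: take the hand crank from its parking block, fit it fully home on the square end of the station's upright drive shaft, and wind it clockwise until the movable rail has pushed the tray square against the fixed fence and holds it firmly there, stopping when the handle turns clearly stiff. Force nothing: the crank slips on without ramming once its socket lines up with the square, and an overtightened rail cracks the tray. Move rail and tray only by winding, leave the things lying around alone, and leave the crank on the shaft with the handle let go.

Things in the scene. Friction and masses are not known exactly. Their poses are not given: they have to be found in the camera images.
- crank: The removable hand crank, dark steel, 0.34 kg, parked upright in the holder. Origin: centre of the hub's underside; z up, x along the arm to the handle. Square hub 36 x 36 mm, 24 mm high, with a square socket 17.4 mm wide, 24 mm deep, open below (sides parallel to x and y, no lead-in). Flat arm on the hub, 24 mm wide, 24 to 34 mm above the origin.
- crank_boss (a point): Top centre of the crank's square boss, straight above the hub: 26 x 26 mm, sides parallel to the crank's x and y, 34 to 60 mm above the crank's origin; good to carry and seat the crank by.
- crank_handle (a point): Middle of the crank's black barrel-shaped handle, 75 mm along the crank's x and 64 mm above its origin. It stands upright, 24 mm thick in the middle, 19 mm at the ends, 36 to 92 mm above the crank's origin, and turns freely on its own pin, so a hand holding it need not turn while winding.
- holder: Grey parking block of the crank, 150 x 60 x 28 mm, fixed to the bench. Origin on the bench under its hub pocket (41 mm square, floor 4 mm above the bench, block top 28 mm); x towards the crank's handle.
- shaft_seat (a point): Centre of the top of the drive shaft's round steel collar (46 mm wide), on the upright shaft axis, 72 mm above the bench. Here the crank's origin comes to rest when fully home. The crank goes on in four headings 90 degrees apart and enters within about 5 degrees of one.
- square_top (a point): Top centre of the 16 mm square shaft end, 22 mm above the seat, flat on top. The square stands at any angle, which is NOT reported (this point is fixed to the station): see it, or find it by turning the crank on it under a light press (about 8 N) until it gives way. Contact of over 50 N before the crank is home counts as ramming: touch down slowly (15 mm/s).
- drive (a joint): Angle of the drive shaft in rad, 0 at the start, growing clockwise seen from above; moves the rail to the fence by 6 mm per rad (37.7 mm a turn); 1.6 to 2.6 turns are needed. Friction 0.1 Nm (1.3 N at the handle), which keeps the rail and about 15 N of squeeze when let go. Each 10 N of squeeze on the tray adds 0.8 N at the handle. Turning back: stop 2 rad behind the start.
- station: The tray clamping station, fixed. Origin on the bench under the shaft axis; y: the way the rail closes; x: from the dark gearbox (64 x 60 mm, 62 mm high) out over the aluminium bed (x 30 to 250 mm, y -135 to 190 mm, top 30 mm above the bench). All but the shaft stays below 64 mm.
- fence: The fixed aluminium fence of the station, a bar along the station's x, top 60 mm above the bench. Its frame is that of the station; its inner face lies at y = 160 mm in it.
- rail: The movable rail, an aluminium bar 200 mm long on two dark carriages. Origin: middle of its face towards the tray, at bed height; y towards the fence. The black rubber facing gives 1 mm per 15 N. With the tray home it just touches when the origin is at y = 30 mm in the station's frame; 1.5 to 3.5 mm more is a firm hold; beyond 70 N (4.7 mm) the tray cracks.
- tray: Black part tray with steel lens barrels in it, loose on the bed between rail and fence, up to 27 mm from the fence and 3 degrees askew. 150 mm along its x, 130 mm along its y, rim 19 mm, barrels 25 mm high, about 0.4 kg. Origin: centre of its underside; home, it is square to the station with its centre at y = 95 mm in the station's frame.
- bin: Bystander: blue open divided bin, 150 x 110 x 45 mm, fixed, origin under its centre. It and the crank's holder swap sides.
- wrench: Bystander: open-end wrench 160 mm long lying along its x near the gearbox.
- screwdriver: Bystander: screwdriver with red handle lying along its x.
- bottle: Bystander: green bottle, 56 mm wide, 130 mm high, origin under its centre.
- jar: Bystander: amber jar, 60 mm wide, 60 mm high, origin under its centre.
- spare_tray: Bystander: an empty black part tray, 150 x 130 x 19 mm, on the bench; not the one to clamp. Origin under its centre.
- barrel_a: Bystander: steel lens barrel, 26 mm wide, 24 mm high, standing; origin under its centre.
- barrel_b: Bystander: the same kind of steel lens barrel.
Things that resemble listed ones, but are neither listed nor needed, are in the scene too. What is shaped like the crank but red is not meant.

How it is judged:
By the outcome, as a careful person would: the job done as asked, in the order asked, and still so for the second after the job is handed in, with the robot touching nothing.
It also fails if it takes over 72 s, if anything falls off the work surface, if the arm or the gripper's body presses on something with over 40 N, if the wrist force passes 120 N, or if a joint passes its speed limit or range.

## Robot

A 6-joint arm with a two-finger parallel gripper is mounted at the origin on the work surface. World frame = base frame: x ahead of the robot, y to its left, z up, the work surface at z = 0. Lengths are in m, angles in rad, forces in N, time in s.
With the tool pointing down it reaches from about 0.35 to 0.725 m from the base axis. Payload 4.3 kg.
Tool frame: the origin (TCP) lies on the centre line of the jaws, within the pads' length; the fingertips stand 8 mm ahead of it and the grasp point (between the pads) lies 11 mm behind it; z points along the fingers, y is the line along which they close (so a half turn about z gives the same grasp; the last joint's range is limited). The gripper opens to 85 mm and grips with 20 to 120 N. Pads are 22 mm wide; open, the fingers measure 114 mm over their backs; the gripper's body (76 mm by 85 mm) begins 54 mm behind the grasp point. The pads swing forward as they close: fully open they stand 13 mm farther back than shut.
Start: joints at [-1.34, 0.377, 0.081, 1.274, 0, 1.46], TCP at [0.192, -0.542, 0.239] pointing down, gripper open.
Joint ranges: [-2.72, 2.72], [-0.84, 1.66], [-1.02, 1.22], [-1.77, 2.12], [-1.37, 1.28], [-3.14, 3.14]. Speed limits (rad/s): [2.57, 2.57, 3.14, 3.14, 3.14, 3.14].

## Interface

Orientations are given as a rotation vector (axis times angle).
In Python, from workcell import env gives the robot as it stands.
- The arm moves only by the tool drive_tool, never from a script. Its argument "steps" is a list of rows, each an object with "travel": the shift along the world's x, y, z in mm, a list of three; "yaw": the turn about the world's z in degrees. A call has 1 to 8 rows; each row shifts and turns the commanded pose from where the row before left it; what a row does not reach is not made up. A row lasts 1/12 s, in which the tool goes at most 41.7 mm and 7.16 degrees, less where a joint would pass 70% of its speed; a pose out of reach is approached as far as the arm can. A call with a gripper value outside its range is refused whole. "gripper" is the finger opening in mm, from 0 to 85.4, set as the call begins (left out, the last holds). The fingers move at their own pace and stop on an object; "grip_force" is the grip in N (left out, the last holds). Time passes only in rows, so rows that do not move let the fingers close. It gives the time, the measured TCP pose, the force, the opening and the grip force at its end, in the units of the state.
- env.get_obs(): the state, without advancing time (a new reading comes with each control period).
- env.camera(name): name is "scene" or "top" or "wrist"; returns a dict with "pixels" (384x512x3 uint8, red, green, blue), "depth" (384x512 float32, m along the optical axis (not along the pixel's ray), 0 where there is no reading), "mtx" (3x3 intrinsics, pixels), "R" (3x3) and "t" (3): a world point X has camera coordinates R X + t. Camera axes: x right, y down, z forward; pixel columns grow to the right and rows downward; lengths in m; the calibration is good to about 2 mm. A picture is of the moment at which its call begins.
- env.finish_job(): hands the job in; it is judged then, once.
The state is a dict: "time_s": time; "q": joint angles; "dq": joint speeds; "tau": joint torques, N m; "position": TCP position; "tcp_rot": TCP orientation; "wrist_force": force on the tool from outside, world axes, zero at the start; "moment": the same for the moment, N m; "width": finger opening in m; "grasp_force": force on a finger pad.
Only numpy, scipy, OpenCV 4.12 (cv2) and the standard library are available. Lean on these libraries where they do the work, as an engineer would, in place of code of your own. Each camera call takes 0.05 s, during which the arm holds its last target. There are 200 camera calls.

## Working session

There is one attempt and no reset: what is moved stays moved. The work goes in short steps, Python scripts to look and compute and a tool call to move; the robot and the scene stay as the last step left them, time stands still between calls to the robot, and variables do not carry over. Pictures are saved under pics/ and viewed, at most 11 in all, crops included, and the job is handed in when it is done.

Besides the shell and the picture viewer there is one more tool, called after "Call:" as name([rows], argument=value, ...), one row to a line, values as JSON. drive_tool: Moves the arm, as the interface text tells. Its arguments: {"type":"object","properties":{"steps":{"type":"array"},"gripper":{"type":"number"},"grip_force":{"type":"number"}},"required":["steps"]}

```bash
mkdir -p pics
cat > h.py <<'E'
import numpy as np, cv2
from workcell import env
def snap(n,f):
    c=env.camera(n); np.savez('pics/'+f+'.npz',**c)
    cv2.imwrite('pics/'+f+'.png',c['pixels'][:,:,::-1]); return c
def load(f): return dict(np.load('pics/'+f+'.npz'))
def w(c,u,v,z=None):
    r=np.linalg.solve(c['mtx'],[u,v,1.]); o=-c['R'].T@c['t']; d=c['R'].T@r
    if z is None: return o+d*c['depth'][int(round(v)),int(round(u))]
    return o+d*(z-o[2])/d[2]
E
python3 - <<'E'
from h import *
a=snap('top','top0')['pixels'];b=snap('scene','scene0')['pixels']
c=load('top0');print(-c['R'].T@c['t'],c['mtx'])
cv2.imwrite('pics/top0b.png',cv2.resize(a,(800,600),interpolation=3)[:,:,::-1])
print(env.get_obs())
E
```

```text
[0.38923707 0.00358525 1.29562735] [[466.91272068   0.         256.97439413]
 [  0.         466.91272068 194.52255071]
 [  0.           0.           1.        ]]
{'time_s': 0.1, 'q': array([-1.34028448e+00,  3.78007220e-01,  7.97510210e-02,  1.27442793e+00,
        3.98143322e-05,  1.46051822e+00]), 'dq': array([ 0.00137935, -0.00094187,  0.0027884 , -0.00023919,  0.00109393,
       -0.00105269]), 'tau': array([ 1.21480396e-03, -4.64693534e+01,  2.70582139e+01,  1.21035040e-02,
       -6.96006828e-05, -3.33696590e-07]), 'position': array([ 0.19207662, -0.54134412,  0.23844121]), 'tcp_rot': array([-3.09423624e+00, -5.32404949e-01,  1.15663864e-04]), 'wrist_force': array([-0.13692806, -0.25577022,  0.14322675]), 'moment': array([-0.00209148, -0.01474561,  0.01673578]), 'grasp_force': 0.0, 'width': 0.08522652975841076}
```

View pics/top0b.png

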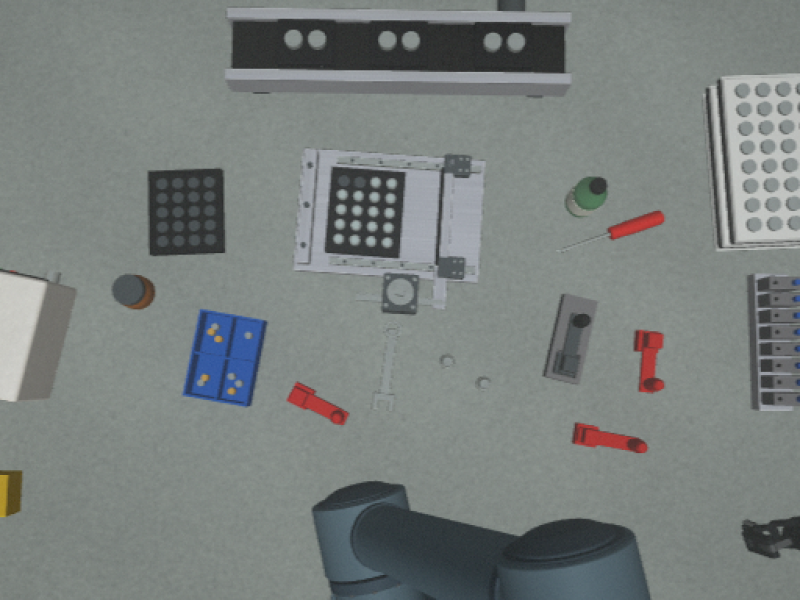

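View pics/scene0.png

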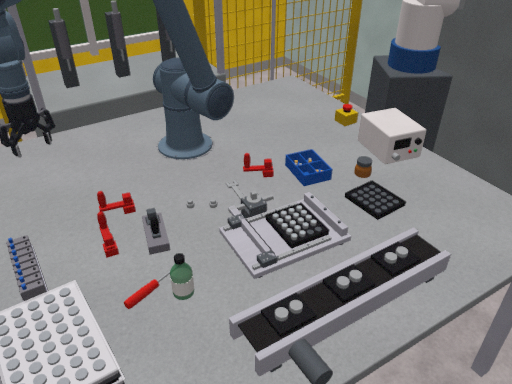

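Candidates for the crank (800×600 top view): the dark crank in the grey block at (570,338), and red look-alikes at (650,360), (610,438) and (318,403). By the description it's the dark one in the block. The shaft is at (400,292). I'll check both in a close crop.

Run:
```python
from h import *
p=load('top0')['pixels'][:,:,::-1]
# crop A: u 340-390, v 182-250 ; crop B: u 225-290, v 160-205
A=cv2.resize(p[182:250,340:390],None,fx=8,fy=8,interpolation=2)
B=cv2.resize(p[165:209,232:282],None,fx=8,fy=8,interpolation=2)
o=np.zeros((544,800,3),np.uint8);o[:544,:400]=A;o[:352,400:]=B
cv2.imwrite('pics/crop1.png',o)
c=load('top0')
for n,u,v in [('boss',362,232),('handle',372,205),('shaft',256,187)]:
    print(n,w(c,u,v))
```

```text
boss [ 0.40892012 -0.2890834   0.06327996]
handle [ 0.4780808  -0.30742337  0.09798568]
shaft [ 0.5217032  -0.00778142  0.09291037]
```

View pics/crop1.png

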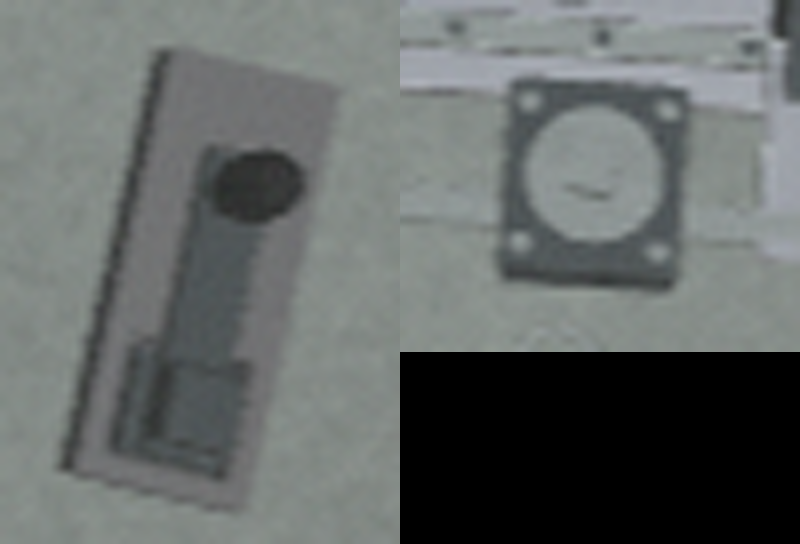

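The crop shows the dark crank in the grey block: boss top centre at crop (204,405), handle top at (258,186), block's long edge tilted about 13°. On the right is the round collar at (595,173), with the square end only faintly visible.

Run:
```python
from h import *
c=load('top0')
f=lambda x,y,u0,v0:(u0+(x+.5)/8-.5, v0+(y+.5)/8-.5)
b=w(c,*f(204,405,340,182),z=.064);h=w(c,*f(258,186,340,182),z=.096);s=w(c,*f(195,173,232,165),z=.072)
e=w(c,*f(165,50,340,182),z=.028)-w(c,*f(65,470,340,182),z=.0); e2=w(c,*f(340,90,340,182),z=.028)-w(c,*f(243,510,340,182),z=.028)
print(b,h,s,np.degrees(np.arctan2(*(h-b)[1::-1])),np.linalg.norm((h-b)[:2]),np.degrees(np.arctan2(e2[1],e2[0])))
k=env.camera('wrist');print('cam',-k['R'].T@k['t'],k['R'][2],k['R'][0],k['mtx'][0,0])
# station yaw from bed corners (800px): left edge, z=.06 fence top approx
q=lambda x,y,z:w(c,x*.64,y*.64,z)
d=q(303,150,.06)-q(294,270,.06);print('st',np.degrees(np.arctan2(d[1],d[0])))
```

```text
[ 0.40850395 -0.29700782  0.064     ] [ 0.47870806 -0.30745905  0.096     ] [ 0.5261591  -0.00779068  0.072     ] -8.467397208555388 0.07097777792695266 -13.727035332861314
cam [ 0.2609717  -0.5172471   0.37217755] [-0.27295462 -0.09483271 -0.95734139] [ 0.33499014 -0.94221912 -0.00217677] 265.0019959916043
st -2.8452337384283584
```

Call:
drive_tool([
  {"travel": [20, 33, 0], "yaw": 0},
  {"travel": [20, 33, 0], "yaw": 0},
  {"travel": [20, 33, 0], "yaw": 0},
  {"travel": [20, 33, 0], "yaw": 0},
  {"travel": [20, 33, 0], "yaw": 0},
  {"travel": [20, 33, 0], "yaw": 0},
  {"travel": [20, 33, 0], "yaw": 0},
  {"travel": [20, 33, 0], "yaw": 0},
])

```text
time_s: 0.82
position: [0.3526, -0.2761, 0.2392]
tcp_rot: [-3.096, -0.532, 0.0]
wrist_force: [0.5, -0.7, -0.3]
width: 0.0853
grasp_force: 0.0
```

Call:
drive_tool([
  {"travel": [20, 33, -8], "yaw": 0},
  {"travel": [20, 33, -12], "yaw": 0},
  {"travel": [20, 33, -12], "yaw": 0},
  {"travel": [20, 33, -12], "yaw": 0},
  {"travel": [20, 33, -12], "yaw": 0},
  {"travel": [20, 33, -12], "yaw": 0},
  {"travel": [20, 33, -12], "yaw": 0},
  {"travel": [18, 33, -10], "yaw": 0},
])

```text
time_s: 1.48
position: [0.5106, -0.012, 0.1483]
tcp_rot: [-3.096, -0.533, 0.001]
wrist_force: [0.4, -1.3, 0.9]
width: 0.0856
grasp_force: 0.0
```

Call:
drive_tool([
  {"travel": [0, 0, 0], "yaw": 0},
  {"travel": [0, 0, 0], "yaw": 0},
])

```text
time_s: 1.65
position: [0.5098, -0.0122, 0.1482]
tcp_rot: [-3.095, -0.539, 0.004]
wrist_force: [-0.7, -1.0, 0.0]
width: 0.0853
grasp_force: 0.0
```

Run:
```python
from h import *
o=env.get_obs();print(o['time_s'],o['position'],o['tcp_rot'],o['q'])
c=snap('wrist','w1')
m=c['R']@[.526,-.008,.094]+c['t'];p=c['mtx']@m;p=p/p[2];print(p)
u,v=p[:2].astype(int);x0=max(u-50,0);y0=max(v-37,0)
print(x0,y0)
cv2.imwrite('pics/w1c.png',cv2.resize(c['pixels'][y0:y0+75,x0:x0+100,::-1],None,fx=8,fy=8,interpolation=2))
```

```text
1.65 [ 0.50984856 -0.01222944  0.14824324] [-3.09467903 -0.5387564   0.00355748] [-1.48201991e-01  2.96087317e-01 -2.76968287e-01  1.00000546e+00
 -3.67043415e-04  2.64866360e+00]
[254.56290009 190.22992378   1.        ]
204 153
```

View pics/w1c.png

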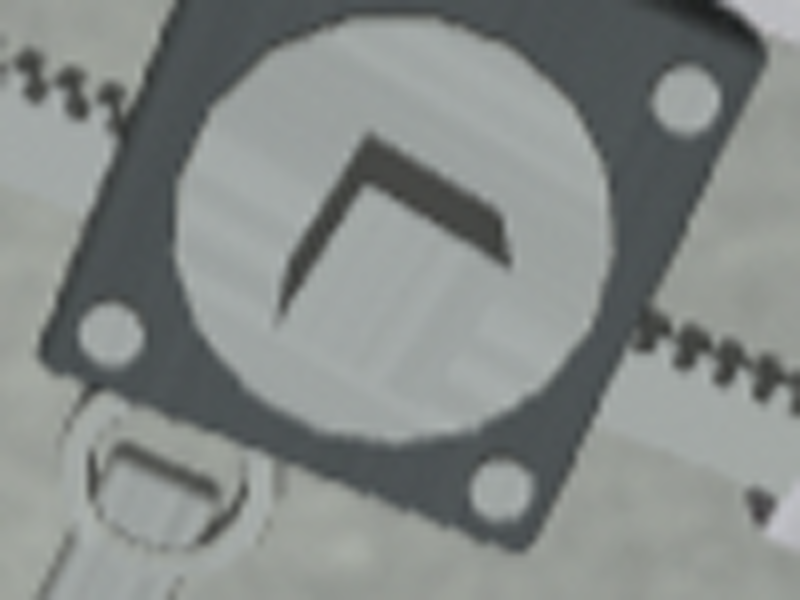

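The wrist crop shows the square's top face clearly, with corners at crop (370,180), (512,268) and (275,325). The collar circle is centred near (395,228).

Run:
```python
from h import *
c=load('w1')
f=lambda x,y:(204+(x+.5)/8-.5,153+(y+.5)/8-.5)
A,B,C=[w(c,*f(*p),z=.094) for p in [(370,180),(512,268),(275,325)]]
for d in(B-A,C-A):print(np.linalg.norm(d),np.degrees(np.arctan2(d[1],d[0]))%90)
print('sq',(B+C)/2,'collar',w(c,*f(395,228),z=.072))
```

```text
0.015477233550834635 77.29335654937265
0.016423781456048614 77.13991496831903
sq [ 0.52595862 -0.00654003  0.094     ] collar [ 0.52671726 -0.00647105  0.072     ]
```

Call:
drive_tool([
  {"travel": [-5, -14, 3], "yaw": 7},
  {"travel": [-5, -14, 3], "yaw": 7},
  {"travel": [-5, -14, 3], "yaw": 7},
  {"travel": [-5, -14, 3], "yaw": 7},
  {"travel": [-5, -14, 3], "yaw": 7},
  {"travel": [-5, -14, 3], "yaw": 7},
  {"travel": [-5, -14, 3], "yaw": 7},
])

```text
time_s: 2.28
position: [0.4741, -0.1142, 0.1711]
tcp_rot: [2.593, 1.772, 0.0]
wrist_force: [0.1, -0.2, 0.7]
width: 0.0851
grasp_force: 0.0
```

Call:
drive_tool([
  {"travel": [-5, -14, 0], "yaw": 7},
  {"travel": [-5, -14, 0], "yaw": 7},
  {"travel": [-5, -14, 0], "yaw": 7},
  {"travel": [-5, -14, 0], "yaw": 7},
  {"travel": [-5, -14, 0], "yaw": 7},
  {"travel": [-5, -14, 0], "yaw": 7},
  {"travel": [-5, -14, 0], "yaw": 7},
])

```text
time_s: 2.87
position: [0.4387, -0.212, 0.1709]
tcp_rot: [1.625, 2.688, -0.001]
wrist_force: [0.2, -0.5, 0.3]
width: 0.0856
grasp_force: 0.0
```

Call:
drive_tool([
  {"travel": [-5, -14, 0], "yaw": 7},
  {"travel": [-5, -14, 0], "yaw": 7},
  {"travel": [-5, -14, 0], "yaw": 7},
  {"travel": [-5, -14, 0], "yaw": 7},
  {"travel": [-5, -14, 0], "yaw": 7},
  {"travel": [-5, -14, 0], "yaw": 7},
  {"travel": [0, 0, 0], "yaw": 5},
  {"travel": [0, 0, 0], "yaw": 0},
])

```text
time_s: 3.53
position: [0.4087, -0.2958, 0.1709]
tcp_rot: [0.427, 3.112, -0.001]
wrist_force: [0.0, -0.4, -0.9]
width: 0.0849
grasp_force: 0.0
```

Run:
```python
from h import *
o=env.get_obs();print(o['time_s'],o['position'],o['tcp_rot'],o['q'])
c=snap('wrist','w2')
p=c['mtx']@(c['R']@[.43,-.302,.064]+c['t']);p=p/p[2];print(p)
u,v=p[:2].astype(int);x0=min(max(u-80,0),352);y0=min(max(v-60,0),264)
print(x0,y0)
cv2.imwrite('pics/w2c.png',cv2.resize(c['pixels'][y0:y0+120,x0:x0+160,::-1],None,fx=5,fy=5,interpolation=2))
```

```text
3.5333 [ 0.40866848 -0.29584312  0.17085745] [ 4.27333289e-01  3.11206523e+00 -8.41053123e-04] [-7.52247855e-01  2.67265202e-01 -2.54812010e-01  1.04814477e+00
 -2.49591053e-04 -4.79324713e-01]
[252.68665128 214.07795843   1.        ]
172 154
```

View pics/w2c.png

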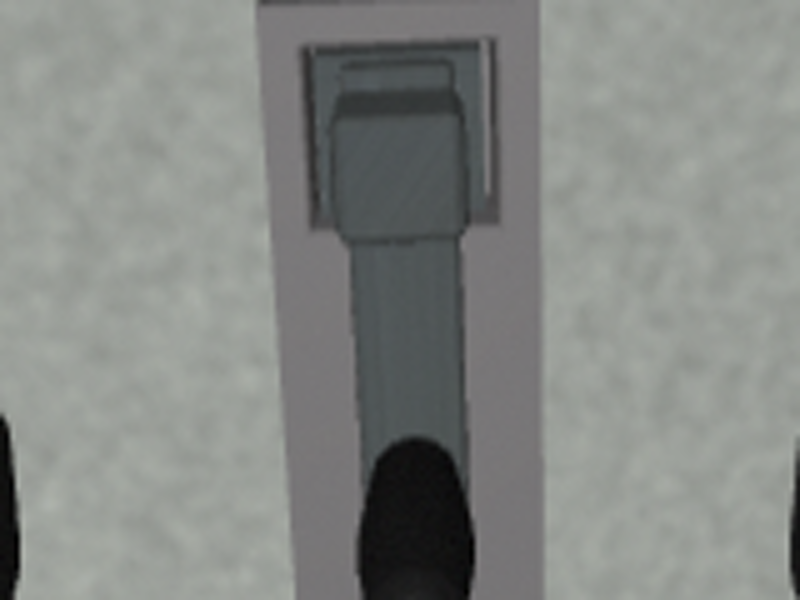

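Run:
```python
from h import *
c=load('w2')
f=lambda x,y:(172+(x+.5)/5-.5,154+(y+.5)/5-.5)
b=w(c,*f(400,176),z=.064);print('boss',b)
P=[w(c,*f(*p),z=.038) for p in [(353,260),(361,430),(460,260),(467,430)]]
a=lambda d:np.degrees(np.arctan2(d[1],d[0]))
print(a(P[1]-P[0]),a(P[3]-P[2]),np.linalg.norm(P[2]-P[0]))
L=[w(c,*f(*p),z=.028) for p in [(260,20),(294,580),(540,20),(544,580)]]
print(a(L[1]-L[0]),a(L[3]-L[2]))
L=[w(c,*f(*p),z=.064) for p in [(332,125),(333,220),(462,125),(467,220),(340,113),(460,112)]]
print(a(L[1]-L[0]),a(L[3]-L[2]),a(L[5]-L[4])-90, np.linalg.norm(L[3]-L[1]))
```

```text
boss [ 0.40499103 -0.29609216  0.064     ]
-13.705671162104995 -12.683314504465566 0.022877584809633537
-13.952432672164603 -13.492109182836485
-15.91980310700008 -11.954056124892567 -15.103069744505675 0.025617494973936394
```

Call:
drive_tool([
  {"travel": [-2, 0, -14], "yaw": 1},
  {"travel": [-2, 0, -22], "yaw": 1},
  {"travel": [0, 0, -22], "yaw": 0},
  {"travel": [0, 0, -22], "yaw": 0},
  {"travel": [0, 0, -20], "yaw": 0},
  {"travel": [0, 0, -15], "yaw": 0},
  {"travel": [0, 0, -10], "yaw": 0},
  {"travel": [0, 0, -2], "yaw": 0},
])

```text
time_s: 4.25
position: [0.4048, -0.293, 0.0418]
tcp_rot: [-0.371, -3.117, -0.003]
wrist_force: [-0.6, -0.3, 0.2]
width: 0.0856
grasp_force: 0.0
```

Call:
drive_tool([
  {"travel": [0, 0, 0], "yaw": 0},
  {"travel": [0, 0, 0], "yaw": 0},
  {"travel": [0, 0, 0], "yaw": 0},
  {"travel": [0, 0, 0], "yaw": 0},
  {"travel": [0, 0, 0], "yaw": 0},
  {"travel": [0, 0, 0], "yaw": 0},
  {"travel": [0, 0, 0], "yaw": 0},
  {"travel": [0, 0, 0], "yaw": 0},
], gripper=15, grip_force=50)

```text
time_s: 4.92
position: [0.4068, -0.2947, 0.0443]
tcp_rot: [0.369, 3.118, -0.002]
wrist_force: [-1.9, -0.3, 6.8]
width: 0.0254
grasp_force: 49.6
```

Call:
drive_tool([
  {"travel": [0, 0, 4], "yaw": 0},
  {"travel": [0, 0, 10], "yaw": 0},
  {"travel": [0, 0, 18], "yaw": 0},
  {"travel": [0, 0, 22], "yaw": 0},
  {"travel": [0, 0, 22], "yaw": 0},
  {"travel": [0, 0, 22], "yaw": 0},
  {"travel": [0, 0, 20], "yaw": 0},
  {"travel": [0, 0, 12], "yaw": 0},
])

```text
time_s: 5.58
position: [0.4064, -0.294, 0.1758]
tcp_rot: [0.368, 3.119, -0.001]
wrist_force: [1.0, -0.6, -2.6]
width: 0.0255
grasp_force: 50.6
```

Call:
drive_tool([
  {"travel": [8, 13, 0], "yaw": 0},
  {"travel": [14, 23, 0], "yaw": 0},
  {"travel": [14, 23, 0], "yaw": 0},
  {"travel": [14, 23, 0], "yaw": 0},
  {"travel": [14, 23, 0], "yaw": 0},
  {"travel": [14, 23, 0], "yaw": 0},
  {"travel": [14, 23, 0], "yaw": 0},
  {"travel": [14, 23, 0], "yaw": 0},
])

```text
time_s: 6.25
position: [0.5119, -0.1183, 0.1733]
tcp_rot: [-0.368, -3.118, -0.001]
wrist_force: [0.3, -1.0, -3.6]
width: 0.0254
grasp_force: 50.5
```

Call:
drive_tool([
  {"travel": [14, 23, 0], "yaw": 0},
  {"travel": [14, 23, 0], "yaw": 0},
  {"travel": [14, 23, 0], "yaw": 0},
  {"travel": [13, 22, 0], "yaw": 0},
  {"travel": [8, 12, 0], "yaw": 0},
  {"travel": [0, 0, 0], "yaw": 0},
  {"travel": [0, 0, 0], "yaw": 0},
  {"travel": [0, 0, 0], "yaw": 0},
])

```text
time_s: 6.92
position: [0.5743, -0.0177, 0.1731]
tcp_rot: [-0.369, -3.118, 0.001]
wrist_force: [-0.5, -0.1, -3.4]
width: 0.0252
grasp_force: 50.7
```

Run:
```python
from h import *
o=env.get_obs();print(o['time_s'],o['position'],o['tcp_rot'],o['q'],o['wrist_force'],o['moment'],o['width'])
c=snap('wrist','w3')
b=o['position']+[0,0,.02]
for P in ([.526,-.0065,.094],b):
    p=c['mtx']@(c['R']@P+c['t']);print(p[:2]/p[2])
p=c['mtx']@(c['R']@[.526,-.0065,.094]+c['t']);u,v=(p[:2]/p[2]).astype(int)
x0=min(max(u-80,0),352);y0=min(max(v-70,0),264);print(x0,y0)
cv2.imwrite('pics/w3c.png',cv2.resize(c['pixels'][y0:y0+120,x0:x0+160,::-1],None,fx=5,fy=5,interpolation=2))
```

```text
6.9167 [ 0.57434111 -0.01765944  0.17312614] [-3.69363089e-01 -3.11834714e+00  9.36888379e-04] [-1.40789122e-01  4.03241224e-01 -5.30524604e-02  1.11593495e+00
 -6.29663739e-04  9.50093847e-02] [-0.52440484 -0.13576763 -3.42146513] [-0.02424269  0.06739368 -0.02186385] 0.02518742921243905
[252.45755002 143.21627745]
[253.15431935 268.45114165]
172 73
```

View pics/w3c.png

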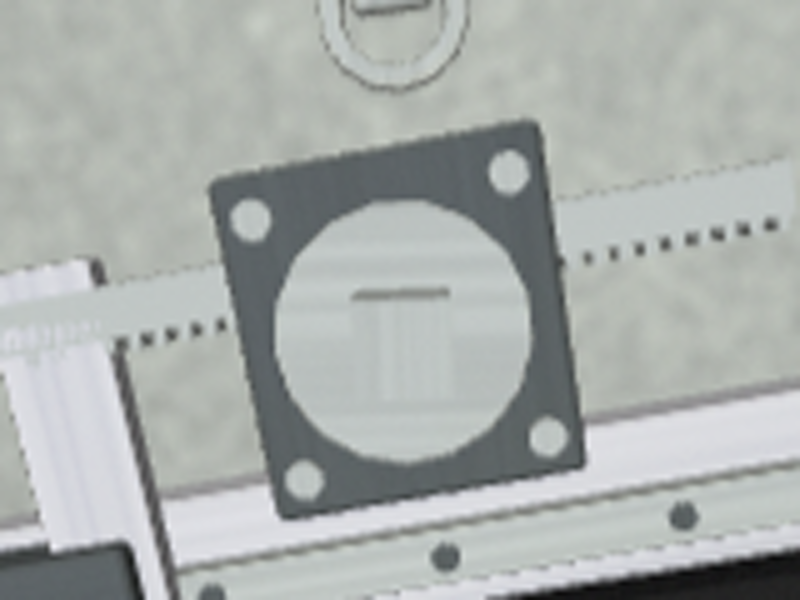

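The square is seen squarely aligned with the tool: centre at crop (400,350), side edges at x≈350 and 450. Next I'll check the held boss in the same image.

Run:
```python
from h import *
c=load('w3')
cv2.imwrite('pics/w3d.png',cv2.resize(c['pixels'][215:315,188:318,::-1],None,fx=6,fy=6,interpolation=2))
```

```text
(no output)
```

View pics/w3d.png

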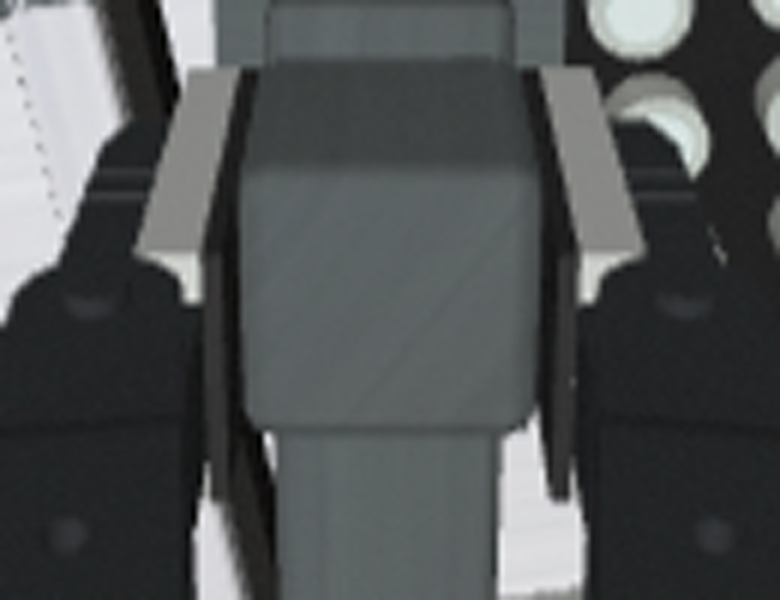

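The boss top sits between the pads, with its near edge at y≈165, far edge at y≈430 and sides at x≈245 and 538.

Run:
```python
from h import *
c=load('w3');t=np.array([.57434,-.01766])
g=lambda x,y:(188+(x+.5)/6-.5,215+(y+.5)/6-.5)
f=lambda x,y:(172+(x+.5)/5-.5,73+(y+.5)/5-.5)
zb=.1731+.0197
N=w(c,*g(391,166),z=zb);F=w(c,*g(390,431),z=zb);print('len',np.linalg.norm(F-N))
L=w(c,*g(244,230),z=zb);R=w(c,*g(538,230),z=zb);print('wid',np.linalg.norm(L-R))
b=(N+F)/2
s1=w(c,*f(400,350),z=.094);s2=w(c,*f(402,332),z=.072)
S=[w(c,*f(*p),z=.094) for p in((350,298),(450,298),(350,402),(450,402))]
print('sq size',np.linalg.norm(S[1]-S[0]),np.linalg.norm(S[2]-S[0]))
print('boss-tcp',b[:2]-t,'sq',s1,'collar',s2,'move sq-boss',s1-b,s2-b)
```

```text
len 0.02471826973532987
wid 0.023712456068142037
sq size 0.015735386077929618 0.016387913042554998
boss-tcp [-0.00177042  0.00017663] sq [ 0.52536877 -0.00705037  0.094     ] collar [ 0.5248166  -0.00664241  0.072     ] move sq-boss [-0.0472008   0.01043299 -0.0988    ] [-0.04775298  0.01084096 -0.1208    ]
```

Run:
```python
from h import *
c=load('w3')
for p in((253,258),(253,270),(253,280)):print(w(c,*p))
for p in((249,143),(255,140),(252,150)):print('sq',w(c,*p))
print(-c['R'].T@c['t'],c['R'][2])
c=load('w2')
print(w(c,251,190),w(c,252,185),w(c,230,240))
```

```text
[ 0.56950234 -0.01657977  0.19170207]
[ 0.57594075 -0.01811795  0.19193048]
[ 0.58154542 -0.01945672  0.19196551]
sq [ 0.52530753 -0.00917864  0.09294575]
sq [ 0.52410769 -0.00396416  0.09305665]
sq [ 0.5311724  -0.0081163   0.09388321]
[ 0.50217138 -0.00065385  0.30693503] [ 0.28023001 -0.06743915 -0.95756102]
[ 0.40655671 -0.29713335  0.06198896] [ 0.40179108 -0.29480624  0.06290877] [ 0.46756783 -0.33961308  0.02858735]
```

Call:
drive_tool([
  {"travel": [-10, 2, 0], "yaw": 0},
  {"travel": [-15, 3.5, 0], "yaw": 0},
  {"travel": [-14, 3.5, 0], "yaw": 0},
  {"travel": [-8.3, 1.6, -4], "yaw": 0.5},
  {"travel": [0, 0, -10], "yaw": 0},
  {"travel": [0, 0, -10], "yaw": 0},
  {"travel": [0, 0, -6], "yaw": 0},
  {"travel": [0, 0, 0], "yaw": 0},
])

```text
time_s: 7.63
position: [0.5269, -0.0067, 0.1412]
tcp_rot: [-0.356, -3.118, -0.0]
wrist_force: [0.3, -0.3, -2.6]
width: 0.0254
grasp_force: 50.6
```

Call:
drive_tool([
  {"travel": [0, 0, -1.2], "yaw": 0},
  {"travel": [0, 0, -1.2], "yaw": 0},
  {"travel": [0, 0, -1.2], "yaw": 0},
  {"travel": [0, 0, -1.2], "yaw": 0},
  {"travel": [0, 0, -1.2], "yaw": 0},
  {"travel": [0, 0, -1.2], "yaw": 0},
  {"travel": [0, 0, 0], "yaw": 0},
])

```text
time_s: 8.22
position: [0.5278, -0.0063, 0.136]
tcp_rot: [-0.355, -3.121, -0.0]
wrist_force: [0.5, 0.8, -4.1]
width: 0.0251
grasp_force: 50.6
```

Call:
drive_tool([
  {"travel": [0, 0, -1], "yaw": 0},
  {"travel": [0, 0, -1], "yaw": 0},
  {"travel": [0, 0, -1], "yaw": 0},
  {"travel": [0, 0, 0], "yaw": 0},
])

```text
time_s: 8.55
position: [0.5282, -0.0064, 0.1341]
tcp_rot: [0.355, 3.12, 0.0]
wrist_force: [-2.4, 0.6, 4.8]
width: 0.0249
grasp_force: 51.8
```

Call:
drive_tool([
  {"travel": [-0.5, 0, 0], "yaw": 0},
  {"travel": [-0.5, 0, 0], "yaw": 0},
  {"travel": [0, 0, 0], "yaw": 0},
])

```text
time_s: 8.8
position: [0.528, -0.0064, 0.1341]
tcp_rot: [0.355, 3.119, 0.001]
wrist_force: [-0.0, 0.1, 5.1]
width: 0.0256
grasp_force: 51.8
```

Run:
```python
from h import *
o=env.get_obs();print(o['position'],o['tcp_rot'],o['wrist_force'],o['moment'])
```

```text
[ 0.52796998 -0.00638499  0.13405881] [3.54544063e-01 3.11885107e+00 5.64805567e-04] [-0.03242771  0.05189205  5.09146891] [ 0.15181656  0.15819799 -0.00070581]
```

Call:
drive_tool([
  {"travel": [-0.4, 0.4, 0], "yaw": 0},
  {"travel": [-0.4, 0.4, 0], "yaw": 0},
  {"travel": [0, 0, 0], "yaw": 0},
])

```text
time_s: 9.05
position: [0.5278, -0.0062, 0.1341]
tcp_rot: [0.355, 3.118, -0.002]
wrist_force: [2.1, -2.4, 5.5]
width: 0.0252
grasp_force: 51.7
```

Run:
```python
from h import *
o=env.get_obs();print(o['position'],o['tcp_rot'],o['wrist_force'],o['moment'])
```

```text
[ 0.52779606 -0.00620661  0.13412082] [ 3.54768326e-01  3.11767514e+00 -1.65247080e-03] [ 2.09698914 -2.3903452   5.51586354] [-0.41014169 -0.37254562  0.03127159]
```

Call:
drive_tool([
  {"travel": [-0.3, 0.5, 0], "yaw": 0},
  {"travel": [-0.3, 0.5, 0], "yaw": 0},
  {"travel": [0, 0, 0], "yaw": 0},
])

```text
time_s: 9.3
position: [0.5272, -0.0054, 0.134]
tcp_rot: [0.355, 3.118, -0.002]
wrist_force: [3.0, -3.4, 5.9]
width: 0.0248
grasp_force: 51.8
```

```bash
cat > r.py <<'E'
from h import *
o=env.get_obs();F=o['wrist_force']-[-.4,-.1,-3.4];M=o['moment']-[-.024,.067,-.02]
m=M-.24*np.array([F[1],-F[0],0]);r=o['tcp_rot'];
print(o['time_s'],'p',(o['position']*1e3).round(2),'F',F.round(1),'hd',round(np.degrees(2*np.arctan2(r[1],r[0]))%360,1),'c',(m[0]/F[2]*1e3).round(),'<-y, x->',(-m[1]/F[2]*1e3).round(), 'Mz',M[2].round(3))
E
python3 r.py
```

```text
9.3 p [527.17  -5.43 134.05] F [ 3.4 -3.3  9.3] hd 167.0 c 5.0 <-y, x-> -12.0 Mz 0.04
```

Call:
drive_tool([
  {"travel": [-0.5, 0, 0], "yaw": 0},
  {"travel": [-0.5, 0, 0], "yaw": 0},
  {"travel": [0, 0, 0], "yaw": 0},
])

```text
time_s: 9.55
position: [0.5258, -0.0048, 0.1338]
tcp_rot: [0.355, 3.119, 0.0]
wrist_force: [4.0, -1.7, 5.0]
width: 0.0253
grasp_force: 51.8
```

```bash
python3 r.py
```

```text
9.55 p [525.81  -4.79 133.77] F [ 4.4 -1.6  8.4] hd 167.0 c -11.0 <-y, x-> -22.0 Mz 0.044
```

Call:
drive_tool([
  {"travel": [-0.5, -0.4, 0], "yaw": 0},
  {"travel": [-0.5, -0.4, 0], "yaw": 0},
  {"travel": [0, 0, 0], "yaw": 0},
])

```text
time_s: 9.8
position: [0.5244, -0.0051, 0.1333]
tcp_rot: [0.354, 3.12, 0.001]
wrist_force: [6.2, -1.9, -0.5]
width: 0.0252
grasp_force: 51.0
```

```bash
python3 r.py
```

```text
9.8 p [524.36  -5.12 133.33] F [ 6.6 -1.8  2.9] hd 167.0 c 50.0 <-y, x-> 2.0 Mz 0.072
```

Call:
drive_tool([
  {"travel": [0.5, -0.3, -0.5], "yaw": 0},
  {"travel": [0.3, 0, -1], "yaw": 0},
  {"travel": [0, 0, -1], "yaw": 0},
  {"travel": [0, 0, 0], "yaw": 0},
])

```text
time_s: 10.13
position: [0.5246, -0.0057, 0.1298]
tcp_rot: [0.355, 3.121, 0.0]
wrist_force: [6.7, -1.4, -2.2]
width: 0.0252
grasp_force: 50.9
```

```bash
python3 r.py
```

```text
10.1333 p [524.59  -5.67 129.78] F [ 7.1 -1.3  1.2] hd 167.0 c 37.0 <-y, x-> -188.0 Mz 0.008
```

Call:
drive_tool([
  {"travel": [0.5, 0, -1], "yaw": 0},
  {"travel": [0.3, 0, -1.2], "yaw": 0},
  {"travel": [0, 0, -1.2], "yaw": 0},
  {"travel": [0, 0, -1.2], "yaw": 0},
  {"travel": [0, 0, -1.2], "yaw": 0},
  {"travel": [0, 0, -1.2], "yaw": 0},
  {"travel": [0, 0, -1.2], "yaw": 0},
  {"travel": [0, 0, -1.2], "yaw": 0},
])

```text
time_s: 10.8
position: [0.5249, -0.0056, 0.121]
tcp_rot: [-0.355, -3.121, -0.0]
wrist_force: [4.0, -1.3, -0.2]
width: 0.0254
grasp_force: 50.9
```

```bash
python3 r.py
```

```text
10.8 p [524.86  -5.61 120.99] F [ 4.4 -1.2  3.2] hd 167.0 c 42.0 <-y, x-> -11.0 Mz 0.037
```

Call:
drive_tool([
  {"travel": [0.4, -0.2, -1.2], "yaw": 0},
  {"travel": [0, 0, -1.2], "yaw": 0},
  {"travel": [0, 0, -1.2], "yaw": 0},
  {"travel": [0, 0, -1.2], "yaw": 0},
  {"travel": [0, 0, -1.2], "yaw": 0},
  {"travel": [0, 0, -1], "yaw": 0},
  {"travel": [0, 0, -0.8], "yaw": 0},
  {"travel": [0, 0, -0.6], "yaw": 0},
])

```text
time_s: 11.47
position: [0.525, -0.0058, 0.1125]
tcp_rot: [-0.355, -3.12, -0.0]
wrist_force: [2.1, -1.3, -2.0]
width: 0.0253
grasp_force: 50.9
```

```bash
python3 r.py
```

```text
11.4667 p [525.01  -5.78 112.48] F [ 2.5 -1.2  1.4] hd 167.0 c 143.0 <-y, x-> -83.0 Mz 0.024
```

Call:
drive_tool([
  {"travel": [0, 0, -0.8], "yaw": 0},
  {"travel": [0, 0, -0.8], "yaw": 0},
  {"travel": [0, 0, -0.6], "yaw": 0},
  {"travel": [0, 0, 0], "yaw": 0},
])

```text
time_s: 11.8
position: [0.5251, -0.0058, 0.1123]
tcp_rot: [0.355, 3.121, 0.0]
wrist_force: [-3.5, -0.1, 11.6]
width: 0.0251
grasp_force: 52.7
```

```bash
python3 r.py
```

```text
11.8 p [525.07  -5.79 112.28] F [-3.1  0.  15. ] hd 167.0 c 2.0 <-y, x-> 8.0 Mz 0.062
```

Call:
drive_tool([
  {"travel": [0, 0, 1.5], "yaw": 0},
  {"travel": [0, 0, 0], "yaw": 0},
  {"travel": [0, 0, 0], "yaw": 0},
  {"travel": [0, 0, 0], "yaw": 0},
  {"travel": [0, 0, 5], "yaw": 0},
  {"travel": [0, 0, 12], "yaw": 0},
  {"travel": [0, 0, 20], "yaw": 0},
  {"travel": [0, 0, 25], "yaw": 0},
], gripper=80)

```text
time_s: 12.47
position: [0.5239, -0.0056, 0.1734]
tcp_rot: [-0.354, -3.117, -0.0]
wrist_force: [-0.1, -0.7, 0.1]
width: 0.0799
grasp_force: 0.0
```

Call:
drive_tool([
  {"travel": [0, 0, 15], "yaw": 0},
  {"travel": [20, -4, 0], "yaw": 0},
  {"travel": [25, -6, 0], "yaw": 0},
  {"travel": [20, -6, 0], "yaw": 0},
  {"travel": [9, -2, 0], "yaw": 0},
  {"travel": [0, 0, 0], "yaw": 0},
])

```text
time_s: 12.97
position: [0.6013, -0.0245, 0.1889]
tcp_rot: [0.356, 3.12, 0.0]
wrist_force: [0.7, -0.3, -0.4]
width: 0.0797
grasp_force: 0.0
```

```bash
python3 r.py
python3 - <<'E'
from h import *
c=snap('wrist','w4');print(env.get_obs()['wrist_force'],env.get_obs()['moment'])
d=c['depth'];v,u=np.mgrid[0:384,0:512]
r=np.stack([u,v,np.ones_like(u)],-1)@np.linalg.inv(c['mtx']).T*d[...,None]
X=(r-c['t'])@c['R'];m=(d>0)&(X[...,2]>.157)&(X[...,2]<.168)
print('handle top',m.sum(),np.median(X[m],0),X[m].min(0),X[m].max(0))
m=(d>0)&(abs(X[...,2]-.131)<.004)&(abs(X[...,0]-.525)<.025)&(abs(X[...,1]+.006)<.025)
print('boss top',m.sum(),np.median(X[m],0),(X[m].min(0)+X[m].max(0))/2,X[m].max(0)-X[m].min(0))
cv2.imwrite('pics/w4.png',c['pixels'][:,:,::-1])
E
```

```text
12.9667 p [601.31 -24.5  188.88] F [ 1.1 -0.2  3. ] hd 167.0 c 8.0 <-y, x-> -69.0 Mz 0.07
[-0.35145776  0.03977955  0.54061773] [0.0372145  0.01438268 0.04307142]
handle top 596 [ 0.59581537 -0.02301276  0.16182705] [ 0.58812635 -0.03255525  0.15701629] [ 0.6070288  -0.01397829  0.16446623]
boss top 1423 [ 0.52474328 -0.00619731  0.1308322 ] [ 0.52493448 -0.00632759  0.13035239] [0.02915192 0.02933947 0.00611476]
```

View pics/w4.png

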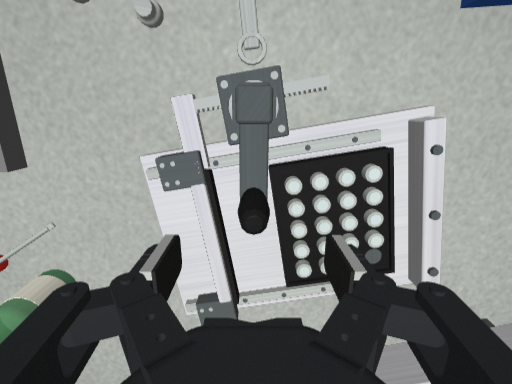

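The crank sits home on the shaft with its boss at pixel (254,102), and the handle top at (254,212) is centred between the open fingers. I'll go down and take the handle.

Call:
drive_tool([
  {"travel": [-2.5, 1, -12], "yaw": 0},
  {"travel": [0, 0, -16], "yaw": 0},
  {"travel": [0, 0, -16], "yaw": 0},
  {"travel": [0, 0, -10], "yaw": 0},
  {"travel": [0, 0, -4], "yaw": 0},
])

```text
time_s: 13.43
position: [0.5948, -0.0224, 0.1294]
tcp_rot: [-0.354, -3.118, -0.0]
wrist_force: [-0.4, -0.5, -0.2]
width: 0.0801
grasp_force: 0.0
```

Call:
drive_tool([
  {"travel": [0, 0, 0], "yaw": 0},
  {"travel": [0, 0, 0], "yaw": 0},
  {"travel": [0, 0, 0], "yaw": 0},
  {"travel": [0, 0, 0], "yaw": 0},
  {"travel": [0, 0, 0], "yaw": 0},
  {"travel": [0, 0, 0], "yaw": 0},
  {"travel": [0, 0, 0], "yaw": 0},
  {"travel": [0, 0, 0], "yaw": 0},
], gripper=15, grip_force=25)

```text
time_s: 14.1
position: [0.5979, -0.0231, 0.1319]
tcp_rot: [0.355, 3.119, -0.0]
wrist_force: [0.9, -0.1, 2.7]
width: 0.0214
grasp_force: 24.7
```

Run:
```python
from h import *
o=env.get_obs();print(o['time_s'],o['position'],o['wrist_force'],o['moment'],o['width'])
a0=np.radians(-13.2)
R=75
for D in (15,):
  a=a0-np.radians(np.arange(0,361,D))
  P=R*np.c_[np.cos(a),np.sin(a)]
  print(np.diff(P,axis=0).round(1).tolist())
```

```text
14.1 [ 0.59789998 -0.02305923  0.13188445] [ 0.93543698 -0.08084615  2.66833914] [-0.06231032 -0.25608194  0.01575235] 0.021446098062623122
[[-6.9, -18.3], [-11.4, -15.9], [-15.2, -12.4], [-17.8, -8.1], [-19.3, -3.2], [-19.5, 1.9], [-18.3, 6.9], [-15.9, 11.4], [-12.4, 15.2], [-8.1, 17.8], [-3.2, 19.3], [1.9, 19.5], [6.9, 18.3], [11.4, 15.9], [15.2, 12.4], [17.8, 8.1], [19.3, 3.2], [19.5, -1.9], [18.3, -6.9], [15.9, -11.4], [12.4, -15.2], [8.1, -17.8], [3.2, -19.3], [-1.9, -19.5]]
```

Call:
drive_tool([
  {"travel": [-6.9, -18.3, 0], "yaw": 0},
  {"travel": [-11.4, -15.9, 0], "yaw": 0},
  {"travel": [-15.2, -12.4, 0], "yaw": 0},
  {"travel": [-17.8, -8.1, 0], "yaw": 0},
  {"travel": [-19.3, -3.2, 0], "yaw": 0},
  {"travel": [-19.5, 1.9, 0], "yaw": 0},
])

```text
time_s: 14.6
position: [0.5075, -0.0796, 0.1318]
tcp_rot: [0.356, 3.118, 0.001]
wrist_force: [2.1, 3.5, 0.7]
width: 0.0221
grasp_force: 24.7
```

```bash
cat > k.py <<'E'
from h import *
import sys
o=env.get_obs();p=o['position'][:2];F=o['wrist_force'];C=np.array([.5250,-.0063]);d=p-C
a=np.degrees(np.arctan2(d[1],d[0]));rr=d/np.linalg.norm(d);t=np.array([rr[1],-rr[0]])
print(o['time_s'],'p',(p*1e3).round(2),o['position'][2].round(4),'R',(np.linalg.norm(d)*1e3).round(1),'ang',a.round(1),'Frad',(F[:2]@rr).round(1),'resist',(-F[:2]@t).round(1),'Fz',F[2].round(1),'w',o['width'].round(4))
with open('log.txt','a') as f: f.write(f"{p[0]} {p[1]}\n")
E
python3 k.py
```

```text
Traceback (most recent call last):
  File "k.py", line 5, in <module>
    print(o['time_s'],'p',(p*1e3).round(2),o['position'][2].round(4),'R',(np.linalg.norm(d)*1e3).round(1),'ang',a.round(1),'Frad',(F[:2]@rr).round(1),'resist',(-F[:2]@t).round(1),'Fz',F[2].round(1),'w',o['width'].round(4))
                                                                                                                                                                                                          ^^^^^^^^^^^^^^^^
AttributeError: 'float' object has no attribute 'round'
```

Call:
drive_tool([
  {"travel": [-18.3, 6.9, 0], "yaw": 0},
  {"travel": [-15.9, 11.4, 0], "yaw": 0},
  {"travel": [-12.4, 15.2, 0], "yaw": 0},
  {"travel": [-8.1, 17.8, 0], "yaw": 0},
  {"travel": [-3.2, 19.3, 0], "yaw": 0},
  {"travel": [1.9, 19.5, 0], "yaw": 0},
])

```text
time_s: 15.1
position: [0.4514, 0.0112, 0.1318]
tcp_rot: [0.356, 3.118, -0.002]
wrist_force: [6.7, -3.6, -4.2]
width: 0.0223
grasp_force: 24.9
```

```bash
sed -i "s/o\['width'\].round(4)/round(o['width'],4)/" k.py; python3 k.py
```

```text
15.1 p [451.36  11.22] 0.1318 R 75.7 ang 166.6 Frad -7.3 resist 2.0 Fz -4.2 w 0.0223
```

Call:
drive_tool([
  {"travel": [6.9, 18.3, 0], "yaw": 0},
  {"travel": [11.4, 15.9, 0], "yaw": 0},
  {"travel": [15.2, 12.4, 0], "yaw": 0},
  {"travel": [17.8, 8.1, 0], "yaw": 0},
  {"travel": [19.3, 3.2, 0], "yaw": 0},
  {"travel": [19.5, -1.9, 0], "yaw": 0},
])

```text
time_s: 15.6
position: [0.5412, 0.0677, 0.1315]
tcp_rot: [-0.353, -3.121, 0.002]
wrist_force: [-2.2, -3.9, 3.5]
width: 0.0217
grasp_force: 25.8
```

```bash
python3 k.py
```

```text
15.6 p [541.17  67.68] 0.1315 R 75.7 ang 77.7 Frad -4.2 resist 1.3 Fz 3.5 w 0.0217
```

Call:
drive_tool([
  {"travel": [18.3, -6.9, 0], "yaw": 0},
  {"travel": [15.9, -11.4, 0], "yaw": 0},
  {"travel": [12.4, -15.2, 0], "yaw": 0},
  {"travel": [8.1, -17.8, 0], "yaw": 0},
  {"travel": [3.2, -19.3, 0], "yaw": 0},
  {"travel": [-1.9, -19.5, 0], "yaw": 0},
])

```text
time_s: 16.1
position: [0.5987, -0.023, 0.1317]
tcp_rot: [0.353, 3.12, 0.003]
wrist_force: [-1.9, 3.1, 2.5]
width: 0.0219
grasp_force: 25.6
```

```bash
python3 k.py
```

```text
16.1 p [598.69 -23.01] 0.1317 R 75.6 ang -12.8 Frad -2.5 resist 2.6 Fz 2.5 w 0.0219
```

Call:
drive_tool([
  {"travel": [-6.9, -18.3, 0], "yaw": 0},
  {"travel": [-11.4, -15.9, 0], "yaw": 0},
  {"travel": [-15.2, -12.4, 0], "yaw": 0},
  {"travel": [-17.8, -8.1, 0], "yaw": 0},
  {"travel": [-19.3, -3.2, 0], "yaw": 0},
  {"travel": [-19.5, 1.9, 0], "yaw": 0},
])

```text
time_s: 16.6
position: [0.5075, -0.0797, 0.1318]
tcp_rot: [0.357, 3.118, 0.001]
wrist_force: [2.4, 3.0, 0.9]
width: 0.0223
grasp_force: 25.6
```

```bash
python3 k.py
python3 - <<'E'
from h import *
c=snap('top','top5')
p=c['pixels'][85:190,180:320,::-1]
cv2.imwrite('pics/top5c.png',cv2.resize(p,None,fx=5.7,fy=5.7,interpolation=2))
E
```

```text
16.6 p [507.46 -79.66] 0.1318 R 75.4 ang -103.4 Frad -3.5 resist 1.6 Fz 0.9 w 0.0223
```

View pics/top5c.png

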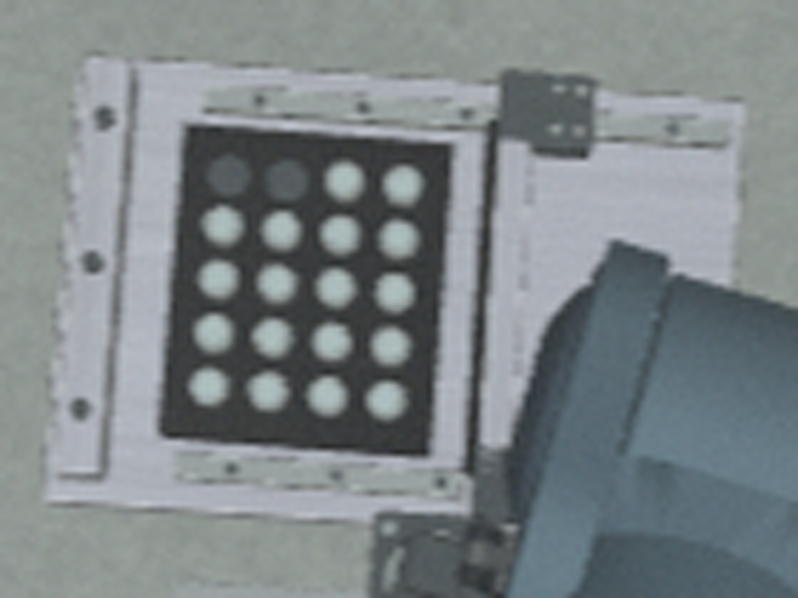

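The rail face is at crop x≈480, the fence face at x≈118 and the tray lies loose between them. That gap is about 168 mm, so roughly one more turn before contact at 130 mm.

Call:
drive_tool([
  {"travel": [-18.3, 6.9, 0], "yaw": 0},
  {"travel": [-15.9, 11.4, 0], "yaw": 0},
  {"travel": [-12.4, 15.2, 0], "yaw": 0},
  {"travel": [-8.1, 17.8, 0], "yaw": 0},
  {"travel": [-3.2, 19.3, 0], "yaw": 0},
  {"travel": [1.9, 19.5, 0], "yaw": 0},
])

```text
time_s: 17.15
position: [0.4513, 0.0112, 0.1317]
tcp_rot: [0.356, 3.119, -0.002]
wrist_force: [5.8, -3.4, -4.0]
width: 0.0224
grasp_force: 25.1
```

```bash
python3 k.py
```

```text
17.15 p [451.3   11.25] 0.1317 R 75.8 ang 166.6 Frad -6.4 resist 2.0 Fz -4.0 w 0.0224
```

Call:
drive_tool([
  {"travel": [6.9, 18.3, 0], "yaw": 0},
  {"travel": [11.4, 15.9, 0], "yaw": 0},
  {"travel": [15.2, 12.4, 0], "yaw": 0},
  {"travel": [17.8, 8.1, 0], "yaw": 0},
  {"travel": [19.3, 3.2, 0], "yaw": 0},
  {"travel": [19.5, -1.9, 0], "yaw": 0},
])

```text
time_s: 17.65
position: [0.5412, 0.0677, 0.1314]
tcp_rot: [-0.352, -3.121, 0.003]
wrist_force: [-1.6, -2.9, 3.6]
width: 0.0219
grasp_force: 26.1
```

```bash
python3 k.py
python3 - <<'E'
from h import *
c=snap('top','top6')
p=c['pixels'][85:190,180:320,::-1]
cv2.imwrite('pics/top6c.png',cv2.resize(p,None,fx=5.7,fy=5.7,interpolation=2))
E
```

```text
17.65 p [541.21  67.74] 0.1314 R 75.8 ang 77.7 Frad -3.2 resist 0.9 Fz 3.6 w 0.0219
```

View pics/top6c.png

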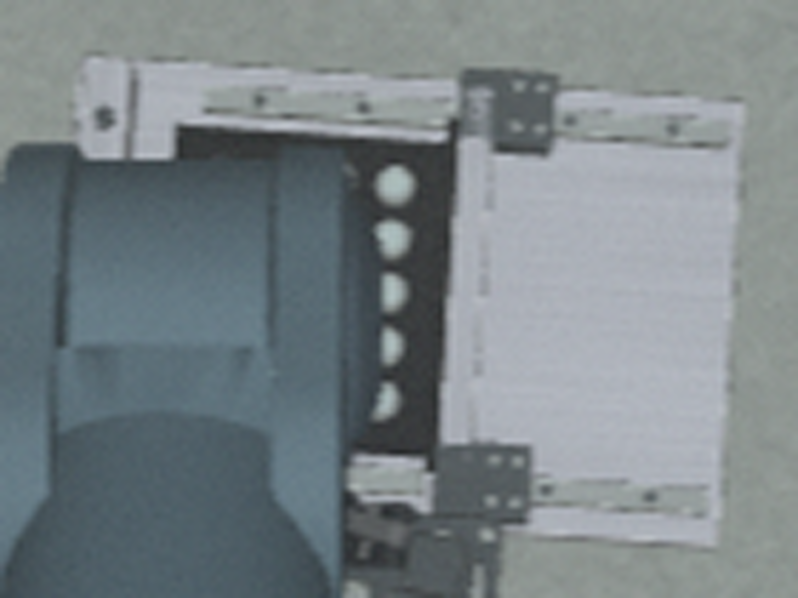

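Rail face is now at crop x≈450, touching the tray; tray's far edge at x≈178 versus fence face at x≈131, so about 20 mm (about 190°) is left before contact. I'll do 150° at speed, then small steps while watching the force.

Call:
drive_tool([
  {"travel": [18.3, -6.9, 0], "yaw": 0},
  {"travel": [15.9, -11.4, 0], "yaw": 0},
  {"travel": [12.4, -15.2, 0], "yaw": 0},
  {"travel": [8.1, -17.8, 0], "yaw": 0},
  {"travel": [3.2, -19.3, 0], "yaw": 0},
  {"travel": [-1.9, -19.5, 0], "yaw": 0},
])

```text
time_s: 18.2
position: [0.5988, -0.0228, 0.1317]
tcp_rot: [0.353, 3.119, 0.003]
wrist_force: [-1.4, 1.5, 2.1]
width: 0.0218
grasp_force: 25.7
```

```bash
python3 k.py
```

```text
18.2 p [598.75 -22.84] 0.1317 R 75.6 ang -12.6 Frad -1.7 resist 1.2 Fz 2.1 w 0.0218
```

Call:
drive_tool([
  {"travel": [-6.9, -18.3, 0], "yaw": 0},
  {"travel": [-11.4, -15.9, 0], "yaw": 0},
  {"travel": [-15.2, -12.4, 0], "yaw": 0},
  {"travel": [0, 0, 0], "yaw": 0},
])

```text
time_s: 18.53
position: [0.5622, -0.0718, 0.1318]
tcp_rot: [0.36, 3.121, -0.002]
wrist_force: [0.5, -1.3, 3.6]
width: 0.0218
grasp_force: 25.9
```

```bash
python3 k.py;python3 - <<'E'
import numpy as np
a=np.radians(-13.2-135-45*0-np.arange(-90,200,7.5))
a=np.radians(-13.2-45-np.arange(0,211,7.5));P=75*np.c_[np.cos(a),np.sin(a)]
print(np.diff(P,axis=0).round(1).tolist())
E
```

```text
18.5333 p [562.18 -71.75] 0.1318 R 75.3 ang -60.4 Frad 1.4 resist -0.2 Fz 3.6 w 0.0218
[[-8.7, -4.6], [-9.2, -3.4], [-9.6, -2.2], [-9.8, -0.9], [-9.8, 0.3], [-9.7, 1.6], [-9.4, 2.9], [-8.9, 4.1], [-8.3, 5.2], [-7.6, 6.2], [-6.7, 7.2], [-5.7, 8.0], [-4.6, 8.7], [-3.4, 9.2], [-2.2, 9.6], [-0.9, 9.8], [0.3, 9.8], [1.6, 9.7], [2.9, 9.4], [4.1, 8.9], [5.2, 8.3], [6.2, 7.6], [7.2, 6.7], [8.0, 5.7], [8.7, 4.6], [9.2, 3.4], [9.6, 2.2], [9.8, 0.9]]
```

Call:
drive_tool([
  {"travel": [-8.7, -4.6, 0], "yaw": 0},
  {"travel": [-9.2, -3.4, 0], "yaw": 0},
  {"travel": [-9.6, -2.2, 0], "yaw": 0},
  {"travel": [-9.8, -0.9, 0], "yaw": 0},
])

```text
time_s: 18.87
position: [0.5268, -0.0813, 0.1319]
tcp_rot: [0.354, 3.119, -0.003]
wrist_force: [1.1, -2.5, 4.4]
width: 0.0221
grasp_force: 26.0
```

```bash
python3 k.py
```

```text
18.8667 p [526.79 -81.33] 0.1319 R 75.1 ang -88.6 Frad 2.5 resist 1.1 Fz 4.4 w 0.0221
```

Call:
drive_tool([
  {"travel": [-9.8, 0.3, 0], "yaw": 0},
  {"travel": [-9.7, 1.6, 0], "yaw": 0},
])

```text
time_s: 19.03
position: [0.5068, -0.0792, 0.1318]
tcp_rot: [0.354, 3.12, -0.002]
wrist_force: [2.2, -1.3, 4.0]
width: 0.0217
grasp_force: 26.0
```

```bash
python3 k.py
```

```text
19.0333 p [506.85 -79.19] 0.1318 R 75.1 ang -104.0 Frad 0.7 resist 2.4 Fz 4.0 w 0.0217
```

Call:
drive_tool([
  {"travel": [-9.4, 2.9, 0], "yaw": 0},
  {"travel": [-8.9, 4.1, 0], "yaw": 0},
])

```text
time_s: 19.2
position: [0.4881, -0.0719, 0.1317]
tcp_rot: [0.355, 3.12, -0.002]
wrist_force: [1.2, -1.1, 4.8]
width: 0.022
grasp_force: 26.1
```

```bash
python3 k.py
```

```text
19.2 p [488.13 -71.87] 0.1317 R 75.2 ang -119.4 Frad 0.4 resist 1.5 Fz 4.8 w 0.022
```

Still no rise in resistance, so I'll keep going in 15° bites.

Call:
drive_tool([
  {"travel": [-8.3, 5.2, 0], "yaw": 0},
  {"travel": [-7.6, 6.2, 0], "yaw": 0},
])

```text
time_s: 19.37
position: [0.4723, -0.0602, 0.1316]
tcp_rot: [0.354, 3.12, -0.001]
wrist_force: [2.0, -1.2, 4.3]
width: 0.0225
grasp_force: 26.0
```

```bash
python3 k.py
```

```text
19.3667 p [472.25 -60.17] 0.1316 R 75.4 ang -134.4 Frad -0.5 resist 2.3 Fz 4.3 w 0.0225
```

Call:
drive_tool([
  {"travel": [-6.7, 7.2, 0], "yaw": 0},
])

```text
time_s: 19.45
position: [0.4658, -0.053, 0.1316]
tcp_rot: [0.355, 3.12, -0.002]
wrist_force: [3.4, -2.9, 4.1]
width: 0.022
grasp_force: 25.9
```

```bash
python3 k.py
```

```text
19.45 p [465.76 -53.01] 0.1316 R 75.4 ang -141.7 Frad -0.9 resist 4.3 Fz 4.1 w 0.022
```

Call:
drive_tool([
  {"travel": [-5.7, 8.0, 0], "yaw": 0},
])

```text
time_s: 19.53
position: [0.4602, -0.045, 0.1316]
tcp_rot: [0.355, 3.12, -0.002]
wrist_force: [3.0, -3.7, 3.9]
width: 0.0219
grasp_force: 25.9
```

```bash
python3 k.py
```

```text
19.5333 p [460.18 -45.03] 0.1316 R 75.5 ang -149.1 Frad -0.7 resist 4.7 Fz 3.9 w 0.0219
```

Call:
drive_tool([
  {"travel": [0, 0, 0], "yaw": 0},
])

```text
time_s: 19.62
position: [0.4594, -0.0438, 0.1314]
tcp_rot: [0.352, 3.121, 0.0]
wrist_force: [1.0, -1.7, 5.1]
width: 0.022
grasp_force: 26.1
```

```bash
python3 k.py
```

```text
19.6167 p [459.4  -43.78] 0.1314 R 75.6 ang -150.3 Frad 0.0 resist 1.9 Fz 5.1 w 0.022
```

Call:
drive_tool([
  {"travel": [0, 0, 0], "yaw": 0},
])

```text
time_s: 19.7
position: [0.4598, -0.0444, 0.1313]
tcp_rot: [-0.353, -3.122, -0.0]
wrist_force: [0.9, -1.8, 6.1]
width: 0.0217
grasp_force: 26.2
```

```bash
python3 k.py
```

```text
19.7 p [459.75 -44.4 ] 0.1313 R 75.6 ang -149.7 Frad 0.2 resist 2.0 Fz 6.1 w 0.0217
```

Call:
drive_tool([
  {"travel": [-1.2, 2.2, 0], "yaw": 0},
])

```text
time_s: 19.78
position: [0.4592, -0.0433, 0.1314]
tcp_rot: [0.355, 3.121, -0.003]
wrist_force: [1.2, -5.2, 6.2]
width: 0.0219
grasp_force: 26.1
```

```bash
python3 k.py
```

```text
19.7833 p [459.2  -43.34] 0.1314 R 75.5 ang -150.6 Frad 1.5 resist 5.1 Fz 6.2 w 0.0219
```

Resistance while winding has gone from about 1.6 to about 5 N, which is clearly stiff: roughly 40 N squeeze, 2.7 mm into the facing. I'm stopping here and easing the handle back gently until it rests by its own friction, so it doesn't spring back when I let go.

Call:
drive_tool([
  {"travel": [0, 0, 0], "yaw": 0},
  {"travel": [0, 0, 0], "yaw": 0},
  {"travel": [0, 0, 0], "yaw": 0},
])

```text
time_s: 20.03
position: [0.4591, -0.0433, 0.1314]
tcp_rot: [0.355, 3.121, -0.002]
wrist_force: [0.2, -3.1, 6.4]
width: 0.0222
grasp_force: 26.2
```

```bash
python3 k.py
```

```text
20.0333 p [459.15 -43.3 ] 0.1314 R 75.5 ang -150.7 Frad 1.3 resist 2.8 Fz 6.4 w 0.0222
```

Call:
drive_tool([
  {"travel": [0.7, -1.1, 0], "yaw": 0},
  {"travel": [0.7, -1.1, 0], "yaw": 0},
  {"travel": [0, 0, 0], "yaw": 0},
])

```text
time_s: 20.28
position: [0.4602, -0.0452, 0.1313]
tcp_rot: [-0.355, -3.121, 0.001]
wrist_force: [-0.8, -3.0, 6.7]
width: 0.0218
grasp_force: 26.3
```

```bash
python3 k.py
```

```text
20.2833 p [460.24 -45.23] 0.1313 R 75.6 ang -149.0 Frad 2.2 resist 2.2 Fz 6.7 w 0.0218
```

Call:
drive_tool([
  {"travel": [0.7, -1.1, 0], "yaw": 0},
  {"travel": [0.7, -1.1, 0], "yaw": 0},
  {"travel": [0, 0, 0], "yaw": 0},
])

```text
time_s: 20.53
position: [0.4616, -0.0474, 0.1313]
tcp_rot: [-0.355, -3.121, 0.0]
wrist_force: [-0.6, -1.5, 8.0]
width: 0.022
grasp_force: 26.3
```

```bash
python3 k.py
```

```text
20.5333 p [461.6  -47.35] 0.1313 R 75.5 ang -147.1 Frad 1.3 resist 1.0 Fz 8.0 w 0.022
```

Call:
drive_tool([
  {"travel": [0.7, -1.1, 0], "yaw": 0},
  {"travel": [0.7, -1.1, 0], "yaw": 0},
  {"travel": [0, 0, 0], "yaw": 0},
])

```text
time_s: 20.78
position: [0.463, -0.0495, 0.1313]
tcp_rot: [-0.355, -3.121, 0.0]
wrist_force: [-0.9, -2.7, 7.2]
width: 0.0219
grasp_force: 26.3
```

```bash
python3 k.py
```

```text
20.7833 p [463.02 -49.5 ] 0.1313 R 75.6 ang -145.1 Frad 2.3 resist 1.7 Fz 7.2 w 0.0219
```

Call:
drive_tool([
  {"travel": [0.7, -1.1, 0], "yaw": 0},
  {"travel": [0, 0, 0], "yaw": 0},
  {"travel": [0, 0, 0], "yaw": 0},
])

```text
time_s: 21.03
position: [0.4637, -0.0505, 0.1313]
tcp_rot: [-0.354, -3.121, -0.0]
wrist_force: [-0.7, -1.3, 6.5]
width: 0.0218
grasp_force: 26.3
```

```bash
python3 k.py
```

```text
21.0333 p [463.69 -50.47] 0.1313 R 75.6 ang -144.2 Frad 1.4 resist 0.6 Fz 6.5 w 0.0218
```

Call:
drive_tool([
  {"travel": [0.7, -1.1, 0], "yaw": 0},
  {"travel": [0.7, -1.0, 0], "yaw": 0},
  {"travel": [0.7, -1.0, 0], "yaw": 0},
  {"travel": [0, 0, 0], "yaw": 0},
  {"travel": [0, 0, 0], "yaw": 0},
])

```text
time_s: 21.45
position: [0.4659, -0.0534, 0.1313]
tcp_rot: [-0.354, -3.121, -0.001]
wrist_force: [-0.3, -2.0, 7.0]
width: 0.0218
grasp_force: 26.3
```

```bash
python3 k.py
```

```text
21.45 p [465.9  -53.42] 0.1313 R 75.6 ang -141.4 Frad 1.5 resist 1.4 Fz 7.0 w 0.0218
```

Call:
drive_tool([
  {"travel": [0, 0, 0], "yaw": 0},
])

```text
time_s: 21.53
position: [0.4659, -0.0534, 0.1313]
tcp_rot: [-0.354, -3.121, -0.001]
wrist_force: [0.2, -2.4, 7.8]
width: 0.0219
grasp_force: 26.3
```

```bash
python3 k.py
```

```text
21.5333 p [465.89 -53.42] 0.1313 R 75.6 ang -141.4 Frad 1.3 resist 2.0 Fz 7.8 w 0.0219
```

Call:
drive_tool([
  {"travel": [0.8, -1.0, 0], "yaw": 0},
  {"travel": [0.8, -1.0, 0], "yaw": 0},
  {"travel": [0.8, -1.0, 0], "yaw": 0},
  {"travel": [0.8, -1.0, 0], "yaw": 0},
  {"travel": [0, 0, 0], "yaw": 0},
  {"travel": [0, 0, 0], "yaw": 0},
])

```text
time_s: 22.03
position: [0.4691, -0.0572, 0.1312]
tcp_rot: [-0.354, -3.121, -0.002]
wrist_force: [-0.7, -1.2, 6.6]
width: 0.0219
grasp_force: 26.3
```

```bash
python3 k.py
```

```text
22.0333 p [469.07 -57.22] 0.1312 R 75.6 ang -137.7 Frad 1.3 resist 0.4 Fz 6.6 w 0.0219
```

Call:
drive_tool([
  {"travel": [0, 0, 0], "yaw": 0},
])

```text
time_s: 22.12
position: [0.4691, -0.0572, 0.1312]
tcp_rot: [-0.354, -3.121, -0.002]
wrist_force: [0.5, -1.4, 6.6]
width: 0.0218
grasp_force: 26.3
```

```bash
python3 k.py
```

```text
22.1167 p [469.08 -57.2 ] 0.1312 R 75.6 ang -137.7 Frad 0.5 resist 1.4 Fz 6.6 w 0.0218
```

Call:
drive_tool([
  {"travel": [0.9, -1.0, 0], "yaw": 0},
  {"travel": [0.9, -1.0, 0], "yaw": 0},
  {"travel": [0.9, -1.0, 0], "yaw": 0},
  {"travel": [0, 0, 0], "yaw": 0},
  {"travel": [0, 0, 0], "yaw": 0},
  {"travel": [0, 0, 0], "yaw": 0},
])

```text
time_s: 22.62
position: [0.4717, -0.06, 0.1312]
tcp_rot: [-0.354, -3.121, -0.002]
wrist_force: [0.4, -1.1, 6.5]
width: 0.0218
grasp_force: 26.3
```

```bash
python3 k.py
```

```text
22.6167 p [471.72 -60.02] 0.1312 R 75.7 ang -134.8 Frad 0.5 resist 1.1 Fz 6.5 w 0.0218
```

Call:
drive_tool([
  {"travel": [0, 0, 0], "yaw": 0},
])

```text
time_s: 22.7
position: [0.4717, -0.06, 0.1312]
tcp_rot: [-0.354, -3.121, -0.002]
wrist_force: [0.1, -0.2, 6.7]
width: 0.0221
grasp_force: 26.3
```

```bash
python3 k.py
```

```text
22.7 p [471.74 -60.01] 0.1312 R 75.6 ang -134.8 Frad 0.1 resist 0.2 Fz 6.7 w 0.0221
```

Call:
drive_tool([
  {"travel": [0, 0, 0], "yaw": 0},
  {"travel": [0, 0, 0], "yaw": 0},
  {"travel": [0, 0, 0], "yaw": 0},
  {"travel": [0, 0, 0], "yaw": 0},
  {"travel": [0, 0, 8], "yaw": 0},
  {"travel": [0, 0, 16], "yaw": 0},
  {"travel": [0, 0, 25], "yaw": 0},
  {"travel": [0, 0, 30], "yaw": 0},
], gripper=60)

```text
time_s: 23.37
position: [0.4702, -0.0602, 0.2099]
tcp_rot: [-0.354, -3.117, -0.001]
wrist_force: [0.3, -0.6, 0.9]
width: 0.06
grasp_force: 0.0
```

Call:
drive_tool([
  {"travel": [-5, -20, 15], "yaw": 0},
  {"travel": [-5, -35, 5], "yaw": 0},
  {"travel": [-5, -35, 0], "yaw": 0},
  {"travel": [-5, -35, 0], "yaw": 0},
  {"travel": [-5, -35, 0], "yaw": 0},
  {"travel": [0, -20, 0], "yaw": 0},
  {"travel": [0, 0, 0], "yaw": 0},
  {"travel": [0, 0, 0], "yaw": 0},
])

```text
time_s: 24.03
position: [0.4465, -0.2413, 0.2303]
tcp_rot: [-0.358, -3.121, -0.001]
wrist_force: [0.3, 0.9, -0.4]
width: 0.06
grasp_force: 0.0
```

Run:
```python
from h import *
c=snap('top','top7');print(env.get_obs()['time_s'])
p=c['pixels'][90:225,190:320,::-1]
cv2.imwrite('pics/top7c.png',cv2.resize(p,None,fx=4.4,fy=4.4,interpolation=2))
```

```text
24.0833
```

View pics/top7c.png

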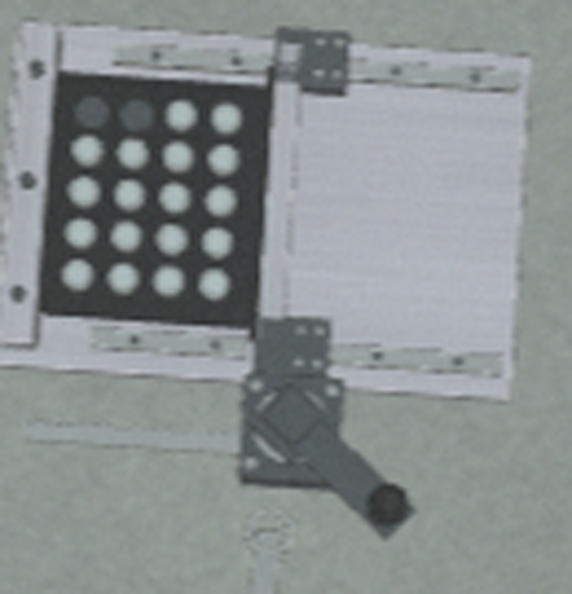

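The tray lies flush and square against the fence (its edge at x≈50), the rail is against it, and the crank is on the shaft with the handle still at (387,503), so it did not spring back. Handing in.

```bash
python3 -c "
from workcell import env
print(env.finish_job())"
```

```text
the job is handed in; nothing more can be done
None
```

The job is handed in at about 24 s: the crank is fully home on the shaft with the handle let go, and the tray is square against the fence, clamped by the rail. I wound until the handle turned clearly stiff, roughly 40–47 N of squeeze judging by handle force, then eased it back about 16° before letting go so it wouldn't spring, which by the same estimate leaves roughly 15–25 N holding the tray.

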